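Feel round a mortarium's rim for chips

ROBOT

A 6-joint arm with a two-finger parallel gripper is mounted at the origin on the work surface. World frame = base frame: x ahead of the robot, y to its left, z up, the work surface at z = 0. Lengths are in m, angles in rad, forces in N, time in s.
With the tool pointing down it reaches from about 0.35 to 0.725 m from the base axis. Payload 6 kg.
Tool frame: the origin (TCP) lies on the centre line of the jaws, within the pads' length; the fingertips stand robot.finger_overhang ahead of it and the grasp point (between the pads) lies 6 mm ahead of it (robot.finger_overhang is the distance from the TCP to the fingertips, in m); z points along the fingers, y is the line along which they close (so a half turn about z gives the same grasp; the last joint's range is limited). The gripper opens to 85 mm and grips with 20 to 120 N. Pads are 22 mm wide; open, the fingers measure 114 mm over their backs; the gripper's body (76 mm by 85 mm) begins 54 mm behind the grasp point. The pads swing forward as they close: fully open they stand 13 mm farther back than shut.
Start: joints at [-0.961, 0.04, 0.085, 0, -1.615, -0.334], TCP at [0.163, -0.577, 0.256] pointing down, gripper open.
Joint ranges: [-2.56, 2.56], [-1.29, 2.01], [-1.08, 1.49], [-3.29, 1.98], [-2.81, -0.18], [-2.99, 2.99]. Speed limits (rad/s): [2.57, 2.57, 3.01, 3.14, 3.14, 3.14].

INTERFACE

Orientations are given as [roll, pitch, yaw] about the fixed x, y, z axes, in that order (R = Rz(yaw) Ry(pitch) Rx(roll)).
In Python, from rig import robot gives the robot as it stands. The module is installed in compiled form; this text tells all that it offers.
- The arm moves only by the shell command python3 -m inch 'ROWS' [FORCE]. ROWS is JSON, a list of rows, each a list of 3 entries, a list of its own where there are three numbers: the shift along the tool's x, y, z in mm, then the turn about the tool's z in degrees, then the finger opening in mm, from 0 to 85.4. A call has 1 to 10 rows; each row shifts and turns the commanded pose from where the row before left it, along the tool's axes as they then stand; what a row does not reach is not made up. A row lasts 1/10 s, in which the tool goes at most 50 mm and 8.59 degrees, less where a joint would pass 70% of its speed; a pose out of reach is approached as far as the arm can. A call is refused whole if a number of a shift passes 50 or a number of a turn 8.59, either way. A call with a gripper value outside its range is refused whole. The fingers move at their own pace and stop on an object; FORCE is the grip in N (left out, the last holds). Time passes only in rows, so rows that do not move let the fingers close. It gives the time, the measured TCP pose, the force, the opening and the grip force at its end, in the units of the state.
- robot.state(): the state, without advancing time (a new reading comes with each control period).
- robot.capture(name): name is "scene" or "top" or "wrist"; returns a dict with "color" (480x640x3 uint8, blue, green, red), "fx", "fy", "cx", "cy" (pixels), "D" ([k1, k2, p1, p2, k3] as OpenCV has them; the pictures are not rectified), "rvec" (rotation vector, rad) and "tvec" (3), from world to camera coordinates, as OpenCV has them. Camera axes: x right, y down, z forward; pixel columns grow to the right and rows downward; lengths in m; the calibration is good to about 2 mm. A picture is of the moment at which its call begins. There is no depth.
- robot.hand_in(): hands the job in; it is judged then, once.
The state is a dict: "t": time; "joints": joint angles; "joint_vel": joint speeds; "tau": joint torques, N m; "tcp_pos": TCP position; "tcp_rot": TCP orientation; "force": force on the tool from outside, world axes, zero at the start; "ft_torque": the same for the moment, N m; "finger_gap": finger opening in m; "gripper_force": force on a finger pad.
Only numpy, scipy, OpenCV 4.12 (cv2) and the standard library are available. Lean on these libraries where they do the work, as an engineer would, in place of code of your own. Each camera call takes 0.05 s, during which the arm holds its last target. There are 200 camera calls.

TASK

Check the rim of the big spouted bowl for chips the way a conservator does: with the fingers closed together, run the fingertips lightly along the top of the rim, clockwise seen from above, from one side of the spout all the way round to its other side, then lift off. Keep to light touch: do not take hold of the bowl, press hard on it, rock it over or push it from its place, and leave the other things where they are.

Things in the scene. Friction and masses are not known exactly. Their poses are not given: they have to be found in the camera images.
- mortarium: mixing bowl of buff fired clay, about 2 kg, loose on a foam sheet that gives (it sinks level, 1 mm for each 2.5 N of downward push, and springs back). 95 mm high, 247 mm across its thick turned-over rim, hollow, foot 130 mm across. A spout 53 mm wide over its beads juts out to 139 mm from the axis. Origin: centre of the underside; x axis points to the spout, z up
- rim_centre (a point): centre of the bowl's mouth, level with the rim's top (95 mm above the bowl's underside, about 130 mm above the work surface). The rim's top is a flat, level ring 17 mm wide (radius 97 to 113 mm, middle line 105 mm), broken only by the spout, whose channel and beads take up 15 deg either side of the x axis. The inside of the bowl is clear
- spout (a point): middle of the spout's channel, 120 mm from the bowl's axis, 12 mm below the level of the top of the rim
- rim_1 (a point): point on the middle line of the rim's top, 105 mm from the bowl's axis, 36 deg clockwise of the spout: the start of the run. The 29 mm piece of rim centred here is mortarium_c26
- rim_2 (a point): point on the middle line of the rim's top, 105 mm from the bowl's axis, 68 deg clockwise (seen from above) of the spout. The 29 mm piece of rim centred here is mortarium_c28
- rim_3 (a point): point on the middle line of the rim's top, 105 mm from the bowl's axis, 100 deg clockwise (seen from above) of the spout. The 29 mm piece of rim centred here is mortarium_c30
- rim_4 (a point): point on the middle line of the rim's top, 105 mm from the bowl's axis, 132 deg clockwise (seen from above) of the spout. The 29 mm piece of rim centred here is mortarium_c32
- rim_5 (a point): point on the middle line of the rim's top, 105 mm from the bowl's axis, 164 deg clockwise (seen from above) of the spout. The 29 mm piece of rim centred here is mortarium_c34
- rim_6 (a point): point on the middle line of the rim's top, 105 mm from the bowl's axis, 196 deg clockwise (seen from above) of the spout. The 29 mm piece of rim centred here is mortarium_c36
- rim_7 (a point): point on the middle line of the rim's top, 105 mm from the bowl's axis, 228 deg clockwise (seen from above) of the spout. The 29 mm piece of rim centred here is mortarium_c38
- rim_8 (a point): point on the middle line of the rim's top, 105 mm from the bowl's axis, 260 deg clockwise (seen from above) of the spout. The 29 mm piece of rim centred here is mortarium_c40
- rim_9 (a point): point on the middle line of the rim's top, 105 mm from the bowl's axis, 292 deg clockwise (seen from above) of the spout. The 29 mm piece of rim centred here is mortarium_c42
- rim_10 (a point): point on the middle line of the rim's top, 105 mm from the bowl's axis, 324 deg clockwise of the spout, i.e. just short of its other side: the end of the run. The 29 mm piece of rim centred here is mortarium_c44
- tray: fixed cardboard finds tray, 340 x 480 mm, walls 75 mm high, floored with foam whose top is 35 mm above the table; a foam bar (its top 65 mm above the table) parts the bowl's wide end from the narrow end with the small finds. Origin: centre of the underside, y along its length towards the narrow end
- jug: small black jug with a side handle, 104 mm high, 80 mm across, loose, in the narrow end of the tray; origin at the centre of its underside
- loom_weight: clay loom weight, a blunt cone 64 mm high, 68 mm across, loose, in the narrow end of the tray; origin at the centre of its underside
- oil_lamp: flat clay oil lamp with a nozzle, 26 mm high, 105 mm long, loose, in the narrow end of the tray; origin at the centre of its underside
- brush: hand brush with a wooden handle, lying loose on the table beside the end wall of the tray; origin under its middle
- adhesive: glass jar of adhesive, 85 mm high, 44 mm across, loose on the table beside the end wall of the tray; origin at the centre of its underside
- whorl: spindle whorl of grey clay, 20 mm high, 36 mm across, lying loose on the foam in a corner of the bowl's end of the tray; origin at the centre of its underside

How it is judged:
On the way, in this order (a step that is already met when the one before it is completed fails the run):
1. the closed fingertips touch the rim 36 deg clockwise of the spout (contact force between the fingers and mortarium_c26 above 0.3 N and horizontal distance between the grasp point and rim_1 below 0.02 m), for 0.1 s.
2. the closed fingertips touch the rim 68 deg clockwise of the spout (contact force between the fingers and mortarium_c28 above 0.3 N and horizontal distance between the grasp point and rim_2 below 0.02 m), for 0.1 s.
3. the closed fingertips touch the rim 100 deg clockwise of the spout (contact force between the fingers and mortarium_c30 above 0.3 N and horizontal distance between the grasp point and rim_3 below 0.02 m), for 0.1 s.
4. the closed fingertips touch the rim 132 deg clockwise of the spout (contact force between the fingers and mortarium_c32 above 0.3 N and horizontal distance between the grasp point and rim_4 below 0.02 m), for 0.1 s.
5. the closed fingertips touch the rim 164 deg clockwise of the spout (contact force between the fingers and mortarium_c34 above 0.3 N and horizontal distance between the grasp point and rim_5 below 0.02 m), for 0.1 s.
6. the closed fingertips touch the rim 196 deg clockwise of the spout (contact force between the fingers and mortarium_c36 above 0.3 N and horizontal distance between the grasp point and rim_6 below 0.02 m), for 0.1 s.
7. the closed fingertips touch the rim 228 deg clockwise of the spout (contact force between the fingers and mortarium_c38 above 0.3 N and horizontal distance between the grasp point and rim_7 below 0.02 m), for 0.1 s.
8. the closed fingertips touch the rim 260 deg clockwise of the spout (contact force between the fingers and mortarium_c40 above 0.3 N and horizontal distance between the grasp point and rim_8 below 0.02 m), for 0.1 s.
9. the closed fingertips touch the rim 292 deg clockwise of the spout (contact force between the fingers and mortarium_c42 above 0.3 N and horizontal distance between the grasp point and rim_9 below 0.02 m), for 0.1 s.
10. the closed fingertips touch the rim 324 deg clockwise of the spout (contact force between the fingers and mortarium_c44 above 0.3 N and horizontal distance between the grasp point and rim_10 below 0.02 m), for 0.1 s.
At the end, for the whole second after the job is handed in: rim touched each 32 deg from 36 to 324 deg clockwise of the spout, in order (grasp point within 20 mm); bowl clear of the robot, at rest, upright (0.04 rad), mouth within 20 mm and spout within 25 mm of the start; other loose things within 15 mm of theirs (distance of rim_centre from where it was at the start of the episode below 0.02 m and distance of spout from where it was at the start of the episode below 0.025 m and angle between mortarium's own z axis and vertical below 0.04 rad and linear speed of mortarium below 0.02 m/s and distance of each of jug, loom_weight, oil_lamp, brush, adhesive, whorl from where it was at the start of the episode below 0.015 m).
It fails at once if the bowl is pressed harder than 20 N (contact force between the fingers and mortarium above 20 N).
It fails at once if the bowl is rocked over (more than 0.1 rad) or pushed from its place (its mouth by 25 mm or its spout by 30 mm) (angle between mortarium's own z axis and vertical above 0.1 rad or distance of rim_centre from where it was at the start of the episode above 0.025 m or distance of spout from where it was at the start of the episode above 0.03 m).
It fails at once if the bowl is lifted (more than 10 mm) (height (world z) of rim_centre above 0.14 m).
It fails at once if the bowl is taken hold of: the fingers reach down beside the rim and press on it (contact force between the fingers and mortarium above 0.5 N and z of the grasp point in the frame of mortarium below 0.098 m).
It fails at once if one of the other loose things is moved by more than 20 mm (distance of any of jug, loom_weight, oil_lamp, brush, adhesive, whorl from where it was at the start of the episode above 0.02 m).
It also fails if it takes over 70 s, if anything falls off the work surface, if the arm or the gripper's body presses on something with over 40 N, if the wrist force passes 120 N, or if a joint passes its speed limit or range.

## Working session

There is one attempt and no reset: what is moved stays moved. The work goes in short steps, Python scripts to look and compute and a shell command to move; the robot and the scene stay as the last step left them, time stands still between calls to the robot, and variables do not carry over. Pictures are saved under pics/ and viewed, at most 10 in all, crops included, and the job is handed in when it is done.

```bash
mkdir -p pics
python3 - <<'E'
from rig import robot
import cv2,pickle
s=robot.state(); print({k:s[k] for k in("t","tcp_pos","tcp_rot","force","finger_gap")},robot.finger_overhang)
d={}
for n in("scene","top"):
    d[n]=robot.capture(n); cv2.imwrite(f"pics/{n}0.png",d[n]["color"])
pickle.dump(d,open("cap0.pkl","wb"))
E
```

```text
{'t': 0.0, 'tcp_pos': array([ 0.16339951, -0.57703224,  0.25526021]), 'tcp_rot': array([ 3.13981936e+00, -8.94433407e-05, -2.86577340e+00]), 'force': array([-0.32352173,  0.0967352 ,  0.14307446]), 'finger_gap': 0.08555108400690101} 0.025
```

View pics/top0.png

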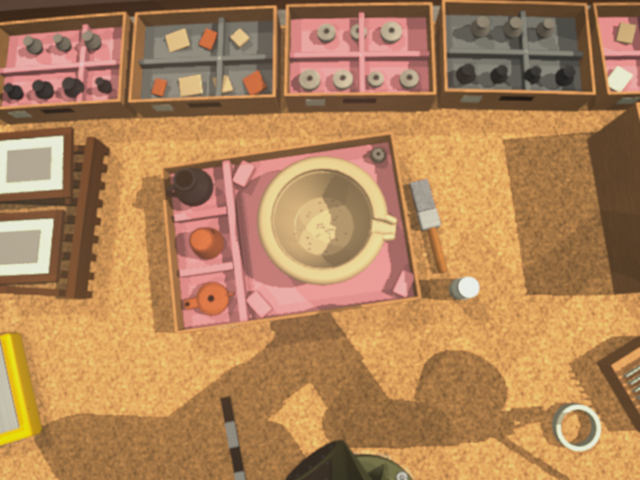

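View pics/scene0.png

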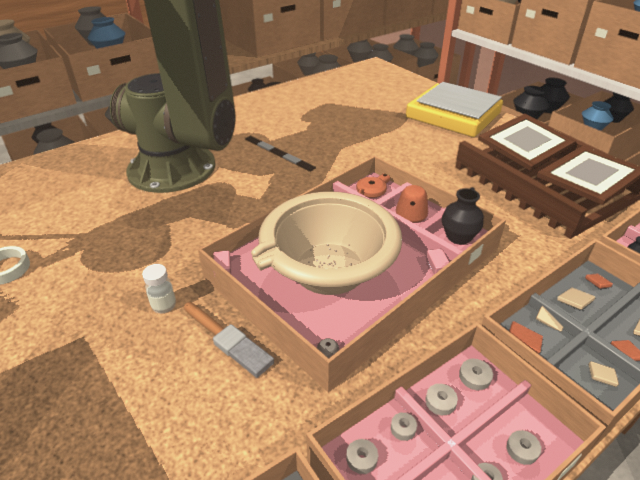

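The top view shows the bowl centred near pixel (322,220), with its spout at about (385,228). The whorl is at (378,155), the jug at (192,186). The scene view agrees, with the spout at (265,255).

```bash
cat > h.py <<'E'
import numpy as np,cv2
def cast(c,px,z):
    K=np.array([[c["fx"],0,c["cx"]],[0,c["fy"],c["cy"]],[0,0,1.]])
    u=cv2.undistortPoints(np.float64(px).reshape(-1,1,2),K,np.array(c["D"])).reshape(-1,2)
    R=cv2.Rodrigues(np.array(c["rvec"]))[0]; t=np.array(c["tvec"]).ravel()
    o=-R.T@t; d=np.c_[u,np.ones(len(u))]@R
    return o+d*((z-o[2])/d[:,2])[:,None]
def proj(c,p):
    K=np.array([[c["fx"],0,c["cx"]],[0,c["fy"],c["cy"]],[0,0,1.]])
    return cv2.projectPoints(np.float64(p).reshape(-1,3),np.array(c["rvec"]),np.array(c["tvec"]),K,np.array(c["D"]))[0].reshape(-1,2)
def rim(cx,cy,sp,deg,r=.105,z=.13):
    a=sp-np.radians(deg); return np.c_[cx+r*np.cos(a),cy+r*np.sin(a),z+0*a]
E
python3 - <<'E'
import pickle,cv2,numpy as np
from h import *
from scipy.optimize import least_squares
d=pickle.load(open("cap0.pkl","rb")); c=d["top"]; im=c["color"]
hsv=cv2.cvtColor(im,cv2.COLOR_BGR2HSV)
print([hsv[y,x].tolist() for x,y in((322,164),(268,220),(322,276),(385,228),(322,290),(250,220),(300,240))])
m=cv2.inRange(hsv,(16,40,90),(35,200,255)); 
roi=np.zeros_like(m); cv2.circle(roi,(325,220),85,255,-1); m&=roi
m=cv2.morphologyEx(m,cv2.MORPH_OPEN,np.ones((3,3)))
cs=max(cv2.findContours(m,cv2.RETR_EXTERNAL,cv2.CHAIN_APPROX_NONE)[0],key=cv2.contourArea)
for z in (.115,.12,.125):
    p=cast(c,cs.reshape(-1,2),z)[:,:2]
    f=lambda q:np.hypot(*(p-q[:2]).T)-q[2]
    q=least_squares(f,[*p.mean(0),.12],loss="soft_l1",f_scale=.001).x
    e=f(q); out=p[e>.008]; s=out.mean(0)-q[:2]
    print(z,q,len(out),np.abs(e[e<.004]).mean(),np.degrees(np.arctan2(s[1],s[0])),e.max())
sp=np.arctan2(s[1],s[0])
for n in d:
    im=d[n]["color"].copy()
    if n=="top": cv2.drawContours(im,[cs],-1,(255,0,0),1)
    for r,col in((.097,(0,255,0)),(.113,(0,255,0))):
        cv2.polylines(im,[np.int32(proj(d[n],rim(q[0],q[1],sp,np.arange(15,346,3.),r)))],False,col,1)
    for x,y in proj(d[n],rim(q[0],q[1],sp,np.arange(36,325,32.))): cv2.circle(im,(int(x),int(y)),2,(0,0,255),-1)
    d[n]=im
a=cv2.resize(d["top"][140:300,240:420],None,fx=2.2,fy=2.2); b=cv2.resize(d["scene"][175:315,230:420],None,fx=2,fy=2)
h=max(len(a),len(b)); f=lambda i:cv2.copyMakeBorder(i,0,h-len(i),0,0,0)
cv2.imwrite("pics/fit.png",np.hstack([f(a),f(b)]))
E
```

```text
[[22, 92, 234], [23, 88, 234], [23, 86, 234], [24, 82, 234], [2, 90, 235], [2, 100, 196], [20, 97, 227]]
0.115 [0.56699529 0.0792851  0.12164334] 29 0.0005021039362856704 -98.4094709031485 0.017575597721014274
0.12 [0.56600099 0.07906232 0.12096655] 29 0.0004995647980784735 -98.4094796219584 0.017476088264633843
0.125 [0.56500668 0.07883954 0.12028977] 29 0.0004970259906438389 -98.40948842896772 0.017376576646074504
```

View pics/fit.png

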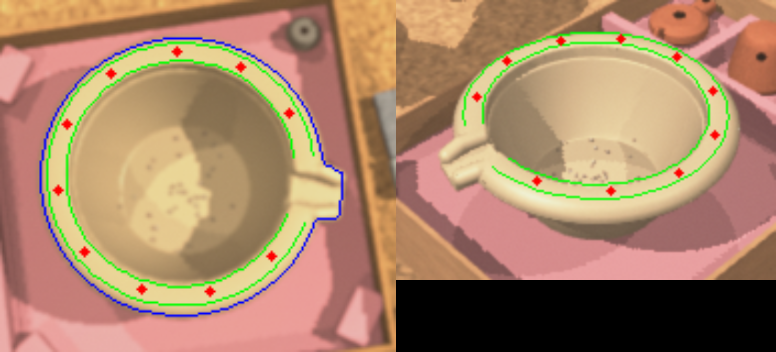

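Both views agree with the fit: rim centre at about (0.5655, 0.079), spout heading −98.4°. Next I'll square the tool to the world axes and close the fingers.

```bash
python3 -m inch '[[[0,0,0],7.9,0],[[0,0,0],7.9,0],[[0,0,0],0,0],[[0,0,0],0,0],[[0,0,0],0,0],[[0,0,0],0,0]]' 20
python3 - <<'E'
from h import *
p=rim(.5655,.079,np.radians(-98.4),np.arange(36,325,4.))*1000
print(p[::8].round(1).tolist())
d=np.diff(p,axis=0)
for i in range(0,72,8): print(36+4*i,[[round(-a,1),round(b,1)] for a,b,_ in d[i:i+8]])
E
```

```text
t: 0.7
tcp_pos: [0.1634, -0.5773, 0.2562]
tcp_rot: [3.141, -0.0, -3.14]
force: [0.1, 1.0, -0.1]
finger_gap: -0.0001
gripper_force: 0.0
[[492.0, 4.0, 130.0], [463.4, 54.3, 130.0], [465.9, 112.1, 130.0], [498.6, 159.9, 130.0], [551.6, 183.1, 130.0], [608.9, 174.6, 130.0], [653.0, 137.1, 130.0], [670.5, 81.9, 130.0], [656.1, 25.9, 130.0], [614.1, -14.1, 130.0]]
36 [[np.float64(5.1), np.float64(5.3)], [np.float64(4.7), np.float64(5.6)], [np.float64(4.3), np.float64(6.0)], [np.float64(3.8), np.float64(6.2)], [np.float64(3.4), np.float64(6.5)], [np.float64(2.9), np.float64(6.7)], [np.float64(2.5), np.float64(6.9)], [np.float64(2.0), np.float64(7.1)]]
68 [[np.float64(1.5), np.float64(7.2)], [np.float64(1.0), np.float64(7.3)], [np.float64(0.5), np.float64(7.3)], [np.float64(-0.1), np.float64(7.3)], [np.float64(-0.6), np.float64(7.3)], [np.float64(-1.1), np.float64(7.3)], [np.float64(-1.6), np.float64(7.2)], [np.float64(-2.1), np.float64(7.0)]]
100 [[np.float64(-2.6), np.float64(6.9)], [np.float64(-3.0), np.float64(6.7)], [np.float64(-3.5), np.float64(6.4)], [np.float64(-3.9), np.float64(6.2)
[... 1278 characters left out ...]
5), np.float64(-7.2)], [np.float64(-1.0), np.float64(-7.3)], [np.float64(-0.5), np.float64(-7.3)]]
260 [[np.float64(0.1), np.float64(-7.3)], [np.float64(0.6), np.float64(-7.3)], [np.float64(1.1), np.float64(-7.3)], [np.float64(1.6), np.float64(-7.2)], [np.float64(2.1), np.float64(-7.0)], [np.float64(2.6), np.float64(-6.9)], [np.float64(3.0), np.float64(-6.7)], [np.float64(3.5), np.float64(-6.4)]]
292 [[np.float64(3.9), np.float64(-6.2)], [np.float64(4.3), np.float64(-5.9)], [np.float64(4.8), np.float64(-5.6)], [np.float64(5.1), np.float64(-5.2)], [np.float64(5.5), np.float64(-4.9)], [np.float64(5.8), np.float64(-4.5)], [np.float64(6.1), np.float64(-4.1)], [np.float64(6.4), np.float64(-3.6)]]
```

```bash
python3 -m inch '[[[-10,20,0],0,0],[[-20,36,0],0,0],[[-20,36,0],0,0],[[-20,36,0],0,0],[[-20,36,0],0,0],[[-20,36,0],0,0],[[-20,36,0],0,0],[[-20,36,0],0,0],[[-20,36,0],0,0],[[-20,36,0],0,0]]'; python3 -m inch '[[[-22,36,0],0,0],[[-22,36,0],0,0],[[-22,36,0],0,0],[[-22,36,0],0,0],[[-22,36,0],0,0],[[-16,36,10],0,0],[[-10,18,20],0,0],[[-3,4,25],0,0],[[0,0,20],0,0],[[0,0,0],0,0]]'
```

```text
t: 1.7
tcp_pos: [0.3538, -0.2317, 0.2566]
tcp_rot: [-3.142, 0.001, -3.14]
force: [1.1, -0.6, 0.3]
finger_gap: -0.0001
gripper_force: 0.0
t: 2.7
tcp_pos: [0.491, 0.0048, 0.1781]
tcp_rot: [-3.141, -0.005, -3.14]
force: [-0.5, -0.9, 0.1]
finger_gap: 0.0004
gripper_force: 0.0
```

```bash
python3 -m inch '[[[0,0,8],0,0],[[0,0,6],0,0],[[0,0,4],0,0],[[0,0,0],0,0],[[0,0,0],0,0],[[0,0,0],0,0],[[0,0,0],0,0]]'
python3 - <<'E'
from rig import robot
import cv2,numpy as np
ims=[robot.capture(n)["color"] for n in("top","scene")]
cv2.imwrite("pics/near.png",np.hstack([cv2.resize(ims[0][130:310,230:430],(400,360)),cv2.resize(ims[1][130:310,210:410],(400,360))]))
for i in range(3): print(robot.state()["force"])
E
```

```text
t: 3.4
tcp_pos: [0.4925, 0.0047, 0.1637]
tcp_rot: [3.141, 0.001, 3.142]
force: [-0.8, -0.2, -0.1]
finger_gap: -0.0003
gripper_force: 0.0
[-0.05538632 -0.21485151 -0.48788829]
[-0.05538632 -0.21485151 -0.48788829]
[-0.05538632 -0.21485151 -0.48788829]
```

View pics/near.png

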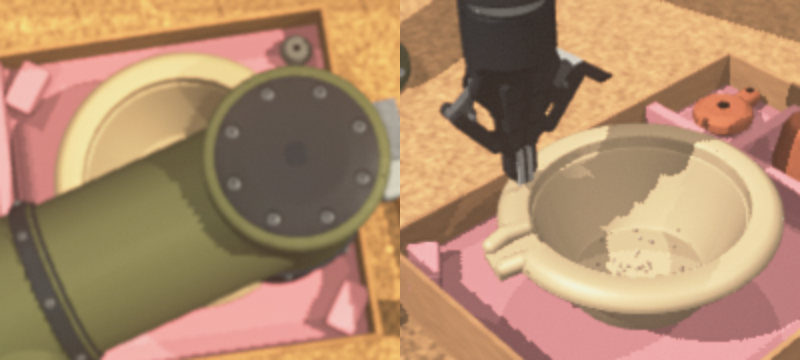

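The scene view shows the closed fingertips just above the rim, clockwise of the spout at crop pixel (520,180). The arm hides that spot in the top view. I'll lower it onto the rim gently.

```bash
python3 -m inch '[[[0,0,3],0,0],[[0,0,2],0,0],[[0,0,2],0,0],[[0,0,1],0,0],[[0,0,0.5],0,0],[[0,0,0.5],0,0],[[0,0,0],0,0],[[0,0,0],0,0]]'
```

```text
t: 4.3
tcp_pos: [0.4924, 0.0047, 0.1544]
tcp_rot: [3.142, 0.0, -3.142]
force: [0.1, 0.1, 0.2]
finger_gap: -0.0002
gripper_force: 0.2
```

```bash
python3 -m inch '[[[0,0,0.5],0,0],[[0,0,0.5],0,0],[[0,0,0.5],0,0],[[0,0,0],0,0],[[0,0,0],0,0]]'
```

```text
t: 4.8
tcp_pos: [0.4924, 0.0047, 0.1531]
tcp_rot: [3.142, 0.0, -3.141]
force: [-1.6, 0.9, 3.7]
finger_gap: -0.0002
gripper_force: 1.8
```

```bash
python3 -m inch '[[[0,0,0.4],0,0],[[0,0,0],0,0],[[5.1,5.3,0],0,0],[[4.7,5.6,0],0,0],[[4.3,6,0],0,0],[[3.8,6.2,0],0,0]]'
```

```text
t: 5.4
tcp_pos: [0.4742, 0.0282, 0.1527]
tcp_rot: [-3.141, 0.001, -3.141]
force: [1.2, -2.9, 4.6]
finger_gap: 0.0005
gripper_force: 2.3
```

```bash
python3 -m inch '[[[3.4,6.5,0],0,0],[[2.9,6.7,0],0,0],[[2.5,6.9,0],0,0],[[2,7.1,0],0,0],[[0,0,0],0,0]]';python3 -m inch '[[[1.5,7.2,0],0,0],[[1,7.3,0],0,0],[[0.5,7.3,0],0,0],[[-0.1,7.3,0],0,0],[[-0.6,7.3,0],0,0],[[-1.1,7.3,0],0,0],[[-1.6,7.2,0],0,0],[[-2.1,7,0],0,0],[[0,0,0],0,0]]'
```

```text
t: 5.9
tcp_pos: [0.4632, 0.0562, 0.1523]
tcp_rot: [3.141, -0.001, -3.141]
force: [-0.5, 0.2, 5.2]
finger_gap: 0.0001
gripper_force: 2.8
t: 6.8
tcp_pos: [0.4657, 0.1139, 0.1521]
tcp_rot: [3.142, -0.001, -3.141]
force: [-1.8, -0.7, 5.5]
finger_gap: -0.0001
gripper_force: 3.0
```

```bash
python3 -m inch '[[[-2.6,6.5,0],0,0],[[-3,6.3,0],0,0],[[-3.5,6.1,0],0,0],[[-3.9,6,0],0,0],[[-4.3,5.9,0],0,0],[[-4.8,5.6,0],0,0],[[-5.1,5.2,0],0,0],[[-5.5,4.5,0],0,0],[[0,0,0],0,0]]';python3 -m inch '[[[-5.8,4.5,0],0,0],[[-6.1,4.1,0],0,0],[[-6.4,3.6,0],0,0],[[-6.6,3.2,0],0,0],[[-6.8,2.7,0],0,0],[[-7,2.2,0],0,0],[[-7.1,1.7,0],0,0],[[-7.2,1.2,0],0,0],[[0,0,0],0,0]]'
python3 - <<'E'
from rig import robot
import cv2,numpy as np
from h import *
ims=[]
for n in("top","scene"):
    c=robot.capture(n); im=c["color"].copy()
    for r in(.097,.113): cv2.polylines(im,[np.int32(proj(c,rim(.5655,.079,np.radians(-98.4),np.arange(15,346,3.),r,.128)))],False,(0,255,0),1)
    ims.append(im)
cv2.imwrite("pics/mid.png",np.hstack([cv2.resize(ims[0][130:310,230:430],(400,360)),cv2.resize(ims[1][130:310,230:430],(400,360))]))
E
```

```text
t: 7.7
tcp_pos: [0.4984, 0.1599, 0.152]
tcp_rot: [-3.141, -0.002, -3.141]
force: [-1.6, -1.5, 5.7]
finger_gap: 0.0001
gripper_force: 3.1
t: 8.6
tcp_pos: [0.5514, 0.1832, 0.1519]
tcp_rot: [3.141, -0.002, -3.141]
force: [-2.5, -0.8, 5.9]
finger_gap: 0.0001
gripper_force: 3.1
```

View pics/mid.png

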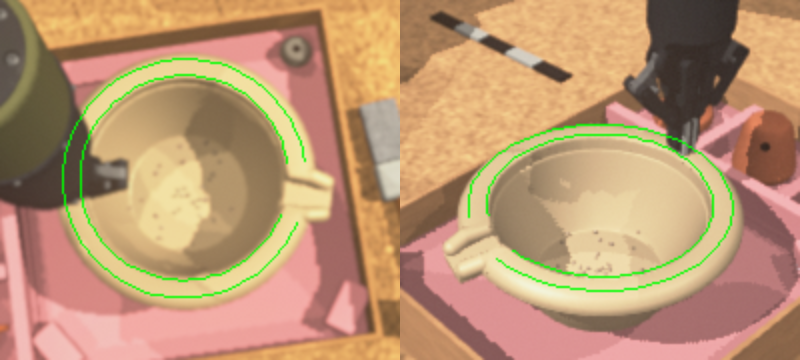

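The bowl is still on the fitted rings in both views, with the spout gap aligned at crop pixel (310,192) in the top half. The fingertips are on the rim on the far side from the spout, at (685,150), so I'll continue.

```bash
python3 -m inch '[[[-7.3,0.5,-0.2],0,0],[[-7.3,0.2,0],0,0],[[-7.3,-0.3,0],0,0],[[-7.3,-0.8,0],0,0],[[-7.2,-1.3,0],0,0],[[-7.1,-1.8,0],0,0],[[-7,-2.3,0],0,0],[[-6.8,-2.8,0],0,0],[[0,0,0],0,0]]';python3 -m inch '[[[-6.6,-3.3,0],0,0],[[-6.3,-3.7,0],0,0],[[-6,-4.1,0],0,0],[[-5.7,-4.6,0],0,0],[[-5.4,-4.9,0],0,0],[[-5.1,-5.3,0],0,0],[[-4.7,-5.6,0],0,0],[[-4.3,-6,0],0,0],[[0,0,0],0,0]]'
```

```text
t: 9.6
tcp_pos: [0.6089, 0.1749, 0.1521]
tcp_rot: [3.14, -0.001, -3.141]
force: [-1.2, 1.1, 5.3]
finger_gap: 0.0002
gripper_force: 2.9
t: 10.5
tcp_pos: [0.6531, 0.1375, 0.1523]
tcp_rot: [3.139, -0.0, -3.141]
force: [0.7, 1.6, 4.8]
finger_gap: 0.0002
gripper_force: 2.7
```

```bash
python3 -m inch '[[[-3.8,-6.2,0],0,0],[[-3.4,-6.5,0],0,0],[[-2.9,-6.7,0],0,0],[[-2.5,-6.9,0],0,0],[[-2,-7.1,0],0,0],[[-1.5,-7.2,0],0,0],[[-1,-7.3,0],0,0],[[-0.5,-7.3,0],0,0],[[0,0,0],0,0]]';python3 -m inch '[[[0.1,-7.3,0],0,0],[[0.6,-7.3,0],0,0],[[1.1,-7.3,0],0,0],[[1.6,-7.2,0],0,0],[[2.1,-7,0],0,0],[[2.6,-6.9,0],0,0],[[3,-6.7,0],0,0],[[3.5,-6.4,0],0,0],[[0,0,0],0,0]]'
```

```text
t: 11.4
tcp_pos: [0.6708, 0.0824, 0.1525]
tcp_rot: [3.139, 0.0, -3.141]
force: [0.3, 0.7, 6.3]
finger_gap: -0.0001
gripper_force: 2.6
t: 12.3
tcp_pos: [0.6562, 0.0261, 0.1526]
tcp_rot: [3.139, 0.0, -3.141]
force: [-0.1, 1.6, 4.5]
finger_gap: -0.0003
gripper_force: 2.4
```

```bash
python3 -m inch '[[[3.9,-6.2,0],0,0],[[4.3,-5.9,0],0,0],[[4.8,-5.6,0],0,0],[[5.1,-5.2,0],0,0],[[5.5,-4.9,0],0,0],[[5.8,-4.5,0],0,0],[[6.1,-4.1,0],0,0],[[6.4,-3.6,0],0,0],[[0,0,0],0,0],[[0,0,0],0,0]]'
```

```text
t: 13.3
tcp_pos: [0.6133, -0.016, 0.1524]
tcp_rot: [-3.14, -0.003, 3.141]
force: [-2.4, -0.3, 6.0]
finger_gap: 0.0003
gripper_force: 2.8
```

```bash
python3 -m inch '[[[0,0,-2],0,0],[[0,0,-8],0,0],[[0,0,-20],0,0],[[0,0,-30],0,0],[[0,0,-30],0,0],[[0,0,-20],0,0],[[0,0,0],0,0],[[0,0,0],0,0],[[0,0,0],0,0]]'
python3 - <<'E'
from rig import robot
import cv2,numpy as np
from h import *
ims=[]
for n in("top","scene"):
    c=robot.capture(n); im=c["color"].copy()
    for r in(.097,.113): cv2.polylines(im,[np.int32(proj(c,rim(.5655,.079,np.radians(-98.4),np.arange(15,346,3.),r)))],False,(0,255,0),1)
    ims.append(im)
cv2.imwrite("pics/end.png",np.hstack([cv2.resize(ims[0][130:310,230:430],(400,360)),cv2.resize(ims[1][130:310,230:430],(400,360))]))
E
```

```text
t: 14.2
tcp_pos: [0.6139, -0.015, 0.2608]
tcp_rot: [3.142, -0.003, -3.142]
force: [1.1, -0.4, -0.1]
finger_gap: -0.0002
gripper_force: 0.0
```

View pics/end.png

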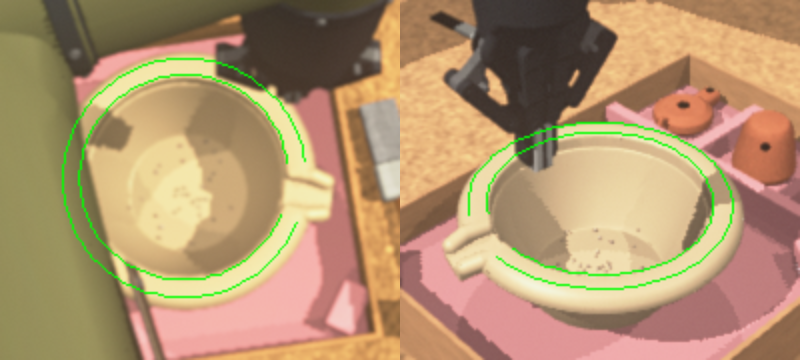

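The end view shows the fingers clear above the bowl. The spout tip is at raw column 396, as it was at the start, so the bowl hasn't moved.

```bash
python3 -c "from rig import robot; print(robot.hand_in())"
```

```text
the job is handed in; nothing more can be done
None
```

I ran the closed fingertips clockwise round the rim from 36° to 324° with about 4–6 N of light contact, lifted off with no visible shift of the bowl, and handed the job in at about 14 s; the hand-in gave no verdict.

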